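Roll the spice tin up to the date printer

TASK

The best-before date has to be printed on the flat end of the spice tin that lies on its side on the roll board. With your fingertips on top of the tin, roll it along the board until the middle of its end is straight opposite the nozzle of the print head, to within about a centimetre, and leave it lying still there. Work from above only: do not push it from the side, grip it or lift it, keep off the print head, and leave everything else standing where it is.

Things in the scene. Friction and masses are not known exactly. Their poses are not given: they have to be found in the camera images.
- tin_center (a point): centre of the tin to roll: plain steel with a kraft band, 90 mm diameter, 104 mm long, 0.25 to 0.5 kg, lying across the board. The point is on its axis (own x; y, z turn as it rolls), 57 mm above the table; its top at 102 mm. A fingertip stuck to its top moving 2 d rolls it by d, so takes strokes. Let go, it slows by 0.3 m/s2. Fingertips touching it below 75 mm count as a push from the side
- runway: roll board of plywood, 128 mm (x) by 640 mm (y), fixed. Origin on the table under its middle. Deck 12 mm above the table; along both long sides a rail 8 mm wide, 12 mm above the deck, guides the tin (112 mm between the rails); a cleat 14 mm above the deck closes each end. The tin rolls along the board's y, either way
- coder: print head: grey box 64 mm wide, 101 mm tall, fixed beside the roll board on the robot's side, near mid-length. Origin on the table under the tip of its steel nozzle (12 mm wide, 57 mm up); x points out of the nozzle across the board, y along it, as the board's. Board's centre line at x = 76 mm. A steel ridge on top marks the nozzle's line. The tin is right when its centre has y = 0 here
- spicejar: small spice jar with a steel cap, 42 mm in diameter, 58 mm tall, standing on the deck of the roll board on the other side of the print head from the tin (origin under its foot); leave alone
- tin_up: upright tin, 72 mm in diameter, 100 mm tall, beyond the board (origin under its foot); leave alone
- mortar: stone mortar, 90 mm across, 70 mm tall, beyond the board; leave alone
- scoop: steel spoon with a wooden handle, 160 mm long, lying on the robot's side of the board; leave alone
- lids: two stacked tin lids, 80 mm across, 26 mm tall, on the robot's side of the board; leave alone
- mug: white mug, 74 mm across, 85 mm tall, beyond the board; leave alone
- glassjar: amber glass jar, 68 mm across, 110 mm tall, beyond the board; leave alone
Things that resemble listed ones, but are neither listed nor needed, are in the scene too. What is shaped like the coder but green, pink or purple is not meant.

How it is judged:
On the way:
1. the tin rolls under the fingertips (contact force between the fingers and tin above 0.2 N and distance of tin_center from where it was at the start of the episode above 0.006 m and angular speed of tin above 0.1 rad/s), for 0.02 s.
At the end, for the whole second after the job is handed in: The tin lies at rest on its side on the deck between the rails, its centre within 14 mm of the nozzle's line along the board (y of tin_center in the frame of coder between -0.014 and 0.014 m and x of tin_center in the frame of coder between 0.064 and 0.088 m and height (world z) of tin_center between 0.051 and 0.063 m and angle between tin_center's own x axis and vertical between 1.45 and 1.69 rad and linear speed of tin below 0.01 m/s and angular speed of tin below 0.2 rad/s); the robot touches nothing.
It fails at once if the tin was lifted or stood up (height (world z) of tin_center above 0.069 m or angle between tin_center's own x axis and vertical below 1.3 rad or angle between tin_center's own x axis and vertical above 1.84 rad).
It fails at once if the tin was pushed from the side instead of on its top (contact force between the fingers and tin above 0.5 N and height (world z) of the grasp point below 0.088 m).
It fails at once if the print head was touched (contact force between any of the fingers, the arm and coder above 1 N).
It fails at once if something else on the counter was moved (distance of any of spicejar, tin_up, mortar, scoop, lids, mug, glassjar from where it was at the start of the episode above 0.015 m).
It also fails if it takes over 58 s, if anything falls off the work surface, if the arm or the gripper's body presses on something with over 40 N, if the wrist force passes 120 N, or if a joint passes its speed limit or range.

ROBOT

A 6-joint arm with a two-finger parallel gripper is mounted at the origin on the work surface. World frame = base frame: x ahead of the robot, y to its left, z up, the work surface at z = 0. Lengths are in m, angles in rad, forces in N, time in s.
With the tool pointing down it reaches from about 0.325 to 0.9 m from the base axis. Payload 3.5 kg.
Tool frame: the origin (TCP) lies at the very end of the fingers, on their centre line; the grasp point (between the pads) lies 19 mm behind it; z points along the fingers, y is the direction in which the jaws open and shut (so a half turn about z gives the same grasp; the last joint's range is limited). The gripper opens to 85 mm and grips with 20 to 120 N. Pads are 22 mm wide; open, the fingers measure 114 mm over their backs; the gripper's body (76 mm by 85 mm) begins 54 mm behind the grasp point. The pads swing forward as they close: fully open they stand 13 mm farther back than shut.
Start: joints at [1.056, 0.276, -0.026, 1.268, 0, 1.467], TCP at [0.25, 0.573, 0.231] pointing down, gripper open.
Joint ranges: [-3.12, 3.12], [-0.85, 1.88], [-1.08, 1.24], [-1.95, 2.15], [-1.57, 1.53], [-3.14, 3.14]. Speed limits (rad/s): [2.57, 2.57, 3.14, 3.14, 3.14, 3.14].

INTERFACE

Orientations are given as a rotation vector (axis times angle).
In Python, from workcell import r gives the robot as it stands. The module is installed in compiled form; this text tells all that it offers.
- The arm moves only by the shell command python3 -m jog 'ROWS' [OPENING]. ROWS is a JSON object of lists of equal length, an entry for each row: "dp": the shift along the tool's x, y, z in mm, a list of three; "dr": the turn, a rotation vector about the tool's x, y, z in rad, a list of three. A call has 1 to 20 rows; each row is the pose to reach, as a shift and turn from the pose commanded when the call began, along the tool's axes at that moment; what a row does not reach only later rows make up. A row lasts 1/8 s, in which the tool goes at most 62.5 mm and 10.7 degrees, less where a joint would pass 70% of its speed; a pose out of reach is approached as far as the arm can. A call with a gripper value outside its range is refused whole. OPENING is the finger opening in mm, from 0 to 85.4, set as the call begins (- or left out, the last holds). The fingers move at their own pace and stop on an object; the grip force is fixed at half the most. Time passes only in rows, so rows that repeat a pose let the fingers close. It gives the time, the measured TCP pose, the force and the opening at its end, in the units of the state.
- r.state(): the state, without advancing time (a new reading comes with each control period).
- r.get_image(name): name is "scene" or "top" or "wrist"; returns a dict with "pixels" (420x560x3 uint8, blue, green, red), "z_map" (420x560 float32, m along the optical axis (not along the pixel's ray), 0 where there is no reading), "intrinsics" (3x3 intrinsics, pixels), "D" ([k1, k2, p1, p2, k3] as OpenCV has them; the pictures are not rectified), "camera_from_world" (4x4, takes a point from world to camera coordinates). Camera axes: x right, y down, z forward; pixel columns grow to the right and rows downward; lengths in m; the calibration is good to about 2 mm. A picture is of the moment at which its call begins.
- r.close_job(): hands the job in, once; it reports no verdict.
Trained networks look in a picture, given as the dict that the camera call returned (one of the last four; its "shot" number tells which), for a name from the list of things; names that differ only in an ending like _2 or _b are one class to them, and where a whole thing is asked for, a point or a joint stands for the part that bears it (a point fixed in the world has none). Each returns a list of dicts, best first, with "confidence" (0 to 1); they miss things now and then, are a little off and sometimes report something else, mostly with a low value. They report only what shows in the picture. A call takes as long as a camera call. They do not tell look-alikes from the thing itself.
- r.masks_of(picture, label): "region" (420x560 bool, what is visible of it) and "bbox" ([left, top, right, bottom] in pixels, round what is visible of it).
- r.pinpoint(picture, label): "pixel" ([column, row] in pixels: a listed point, or the origin of a listed thing).
The state is a dict: "clock": time; "joint_pos": joint angles; "dq": joint speeds; "effort": joint torques, N m; "tool_pos": TCP position; "tcp_rot": TCP orientation; "force": force on the tool from outside, world axes, zero at the start; "wrist_torque": the same for the moment, N m; "opening": finger opening in m.
Only numpy, scipy, OpenCV 4.12 (cv2) and the standard library are available. Lean on these libraries where they do the work, as an engineer would, in place of code of your own. Each camera call takes 0.05 s, during which the arm holds its last target. There are 200 camera calls.

## Working session

There is one attempt and no reset: what is moved stays moved. The work goes in short steps, Python scripts to look and compute and a shell command to move; the robot and the scene stay as the last step left them, time stands still between calls to the robot, and variables do not carry over. Pictures are saved under pics/ and viewed, about 8 in all and at most 12, crops included, and the job is handed in when it is done.

```bash
mkdir -p pics
cat > h.py <<'E'
import numpy as np, cv2
from workcell import r
def world(p, uv, z=None):
    """pixel -> world; on plane z if given, else by depth"""
    K=p["intrinsics"];D=np.array(p["D"]);T=np.linalg.inv(p["camera_from_world"])
    uv=np.atleast_2d(np.array(uv,float))
    n=cv2.undistortPoints(uv.reshape(-1,1,2),np.array(K),D).reshape(-1,2)
    d=np.c_[n,np.ones(len(n))]
    if z is None:
        s=p["z_map"][np.round(uv[:,1]).astype(int).clip(0,419),np.round(uv[:,0]).astype(int).clip(0,559)]
    else: s=(z-T[2,3])/(d@T[:3,:3].T)[:,2]
    return (d*s[:,None])@T[:3,:3].T+T[:3,3]
def cloud(p,region):
    v,u=np.nonzero(region&(p["z_map"]>0)); return world(p,np.c_[u,v])
E
python3 - <<'E'
from h import *
np.set_printoptions(precision=4,suppress=True)
s=r.state();print(s["clock"],s["tool_pos"],s["tcp_rot"],s["opening"])
for n in("top","scene"):
    p=r.get_image(n);cv2.imwrite(f"pics/{n}1.png",p["pixels"])
    for l,z in(("tin_center",.057),("runway",0),("coder",0),("spicejar",0.012)):
        for q in r.pinpoint(p,l)[:3]: print(n,l,round(q["confidence"],2),np.round(q["pixel"]),world(p,q["pixel"],z)[0])
        for q in r.masks_of(p,l)[:3]:
            c=cloud(p,q["region"]); print("  mask",round(q["confidence"],2),q["bbox"],len(c),np.percentile(c,[2,50,98],axis=0).T.round(3).tolist() if len(c) else "")
E
```

```text
0.0 [0.2498 0.5721 0.2302] [-0.6421 -3.0746  0.0033] 0.0853430693469215
top tin_center 0.75 [342. 217.] [ 0.5383 -0.1927  0.057 ]
  mask 0.88 [330.0, 199.5, 358.1, 236.4] 1045 [[0.491, 0.537, 0.591], [-0.233, -0.188, -0.151], [0.03, 0.094, 0.104]]
top runway 0.8 [277. 220.] [0.5444 0.0076 0.    ]
  mask 0.64 [176.0, 192.6, 381.9, 252.8] 7138 [[0.452, 0.523, 0.597], [-0.303, 0.038, 0.314], [0.006, 0.013, 0.028]]
top coder 0.93 [415. 238.] [ 0.4796 -0.4317  0.    ]
top coder 0.86 [150. 146.] [0.7998 0.4307 0.    ]
top coder 0.84 [139. 204.] [0.603  0.4531 0.    ]
  mask 0.88 [137.5, 138.4, 167.9, 186.5] 1053 [[0.679, 0.718, 0.788], [0.365, 0.4, 0.444], [0.002, 0.085, 0.102]]
  mask 0.85 [123.2, 201.3, 157.0, 244.5] 1093 [[0.479, 0.523, 0.588], [0.396, 0.428, 0.471], [0.004, 0.089, 0.102]]
  mask 0.57 [266.7, 247.2, 299.0, 290.5] 1056 [[0.33, 0.376, 0.438], [-0.054, -0.009, 0.033], [0.003, 0.094, 0.103]]
top spicejar 0.62 [220. 228.] [0.5179 0.1849 0.012 ]
  mask 0.45 [214.3, 219.0, 225.5, 235.1] 138 [[0.496, 0.51, 0.528], [0.167, 0.184, 0.2], [0.039, 0.069, 0.074]]
scene tin_center 0.6
[... 307 characters left out ...]
0.002, 0.013, 0.027]]
scene coder 0.76 [297. 209.] [ 0.4537 -0.0045  0.    ]
scene coder 0.74 [178. 169.] [ 0.4765 -0.4226  0.    ]
scene coder 0.7 [416. 400.] [0.8066 0.439  0.    ]
  mask 0.93 [289.8, 157.5, 331.6, 206.6] 1348 [[0.333, 0.407, 0.451], [-0.038, 0.01, 0.037], [0.005, 0.069, 0.101]]
  mask 0.82 [436.1, 247.9, 484.5, 318.9] 2583 [[0.497, 0.562, 0.602], [0.4, 0.442, 0.489], [0.005, 0.074, 0.102]]
  mask 0.79 [169.6, 119.9, 199.6, 163.0] 1074 [[0.358, 0.427, 0.472], [-0.48, -0.432, -0.406], [0.004, 0.067, 0.102]]
scene spicejar 0.92 [352. 246.] [0.5198 0.1885 0.012 ]
  mask 0.81 [345.5, 222.9, 363.6, 250.7] 379 [[0.502, 0.528, 0.536], [0.174, 0.193, 0.209], [0.022, 0.057, 0.072]]
```

Run:
```python
from h import *
np.set_printoptions(precision=4,suppress=True)
p=r.get_image("top")
a=p["pixels"][120:330,100:460]
cv2.imwrite("pics/top_c.png",cv2.resize(a,None,fx=2.2,fy=2.2,interpolation=cv2.INTER_CUBIC))
ms=r.masks_of(p,"runway")
C=cloud(p,np.ones((420,560),bool))
# tin top
m=(abs(C[:,0]-.54)<.09)&(abs(C[:,1]+.19)<.08)&(C[:,2]>.07)&(C[:,2]<.12);t=C[m]
from scipy.optimize import least_squares
def res(q):  # axis in horizontal plane: point (x0,q0), angle, z
    d=np.array([np.cos(q[1]),np.sin(q[1])]); off=-(t[:,0]-.54)*d[1]+(t[:,1]-q[0])*d[0]
    return np.hypot(off,t[:,2]-q[2])-.045
f=least_squares(res,[-.19,0,.057],loss="soft_l1",f_scale=.002)
print("tin y at x=.54, yaw, z",f.x,len(t),"x ext",np.percentile(t[:,0],[1,99]))
# deck & rails yaw
d=C[(C[:,2]>.004)&(C[:,2]<.02)&(abs(C[:,0]-.54)<.12)&(abs(C[:,1])<.34)]
print("deck minAreaRect",cv2.minAreaRect(d[:,:2].astype(np.float32)))
if ms:
    c=cloud(p,ms[0]["region"]);print(cv2.minAreaRect(c[:,:2].astype(np.float32)))
k=C[(C[:,2]>.09)&(C[:,2]<.115)&(abs(C[:,0]-.4)<.1)&(abs(C[:,1])<.07)]
print("coder top",len(k),cv2.minAreaRect(k[:,:2].astype(np.float32)))
```

```text
tin y at x=.54, yaw, z [-0.194   0.0887  0.0558] 927 x ext [0.4915 0.5934]
deck minAreaRect ((0.5394638180732727, 5.424022674560547e-05), (0.23901797831058502, 0.6791319847106934), 0.12509256601333618)
((0.5247002840042114, 0.00431978702545166), (0.1493905782699585, 0.6587108969688416), 4.613001823425293)
coder top 652 ((0.3761136531829834, -0.009882379323244095), (0.08891564607620239, 0.06370727717876434), 4.564340114593506)
```

View pics/top_c.png

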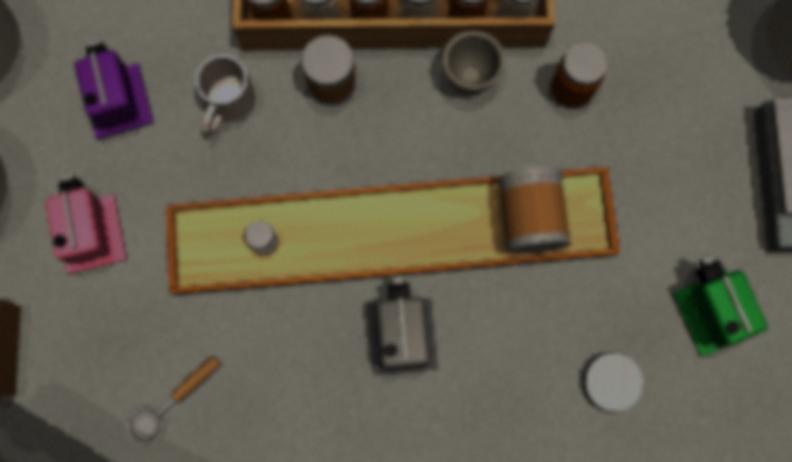

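The grey coder sits at about (405,330) in the crop, opposite the board. The tin is at (535,210) and the spice jar at (260,237). The board, head and tin are all yawed by about +0.08 rad. The tin has to roll about 196 mm towards +y, so I'm moving above it with the gripper shut and the jaws along the board.

```bash
python3 -m jog '{"dp":[[-580,-594,0],[-580,-594,0],[-580,-594,0],[-580,-594,0],[-580,-594,0],[-580,-594,0],[-580,-594,0],[-580,-594,0],[-580,-594,0],[-580,-594,0],[-580,-594,0],[-580,-594,0],[-580,-594,0],[-580,-594,0],[-580,-594,0],[-580,-594,0],[-580,-594,60],[-580,-594,100],[-580,-594,100],[-580,-594,100]],"dr":[[0,0,-0.49],[0,0,-0.49],[0,0,-0.49],[0,0,-0.49],[0,0,-0.49],[0,0,-0.49],[0,0,-0.49],[0,0,-0.49],[0,0,-0.49],[0,0,-0.49],[0,0,-0.49],[0,0,-0.49],[0,0,-0.49],[0,0,-0.49],[0,0,-0.49],[0,0,-0.49],[0,0,-0.49],[0,0,-0.49],[0,0,-0.49],[0,0,-0.49]]}' 0
cat > look.py <<'E'
from h import *
import sys
from scipy.optimize import least_squares
np.set_printoptions(precision=4,suppress=True)
A=.081; ex=np.array([np.cos(A),np.sin(A)]); ey=np.array([-ex[1],ex[0]]); C0=np.array([.376,-.0099])
def fit(n,guess):
    p=r.get_image(n);ms=r.masks_of(p,"tin_center")
    for q in ms[:2]:
        t=cloud(p,q["region"]);t=t[(t[:,2]>.03)&(t[:,2]<.106)]
        if len(t)<80: continue
        Y=(t[:,:2]-C0)@ey
        f=least_squares(lambda a:np.hypot(Y-a[0],t[:,2]-.057-a[1])-.045,[np.median(Y),0],loss="soft_l1",f_scale=.002)
        print(n,"conf %.2f n %d tin y in coder %.4f dz %.4f"%(q["confidence"],len(t),*f.x))
    for q in r.pinpoint(p,"tin_center")[:2]: 
        w=world(p,q["pixel"],.057)[0,:2]-C0; print("   point %.2f x %.4f y %.4f"%(q["confidence"],w@ex,w@ey))
    return p
if __name__=="__main__":
    s=r.state();w=s["tool_pos"][:2]-C0;print("t %.2f tcp in coder y %.4f x %.4f z %.4f F"%(s["clock"],w@ey,w@ex,s["tool_pos"][2]),s["force"],s["tcp_rot"])
    for n in("top","scene"):
        p=fit(n,0)
        if len(sys.argv)>1: cv2.imwrite(f"pics/{n}_{sys.argv[1]}.png",p["pixels"])
E
python3 look.py a
```

```text
clock: 3.5
tool_pos: [0.5448, -0.2031, 0.1331]
tcp_rot: [-0.125, 3.137, -0.001]
force: [0.5, 0.1, 0.7]
opening: 0.0001
t 3.50 tcp in coder y -0.2062 x 0.1526 z 0.1331 F [0.4697 0.0713 0.679 ] [-0.125   3.1371 -0.0015]
top conf 0.58 n 84 tin y in coder -0.1986 dz 0.0000
   point 0.50 x 0.1563 y -0.2099
scene conf 0.48 n 1452 tin y in coder 0.2226 dz -0.0307
   point 0.71 x 0.1552 y -0.2038
```

```bash
python3 -m jog '{"dp":[[0,0,20],[0,0,26],[0,0,28],[0,0,29],[0,0,30],[0,0,30]],"dr":[[0,0,0],[0,0,0],[0,0,0],[0,0,0],[0,0,0],[0,0,0]]}'
```

```text
clock: 4.55
tool_pos: [0.5443, -0.2039, 0.1017]
tcp_rot: [-0.123, 3.138, -0.001]
force: [0.3, -1.6, 0.9]
opening: -0.0001
```

```bash
python3 -m jog '{"dp":[[0,0,1],[0,0,1.5],[0,0,1.5]],"dr":[[0,0,0],[0,0,0],[0,0,0]]}'; python3 look.py
```

```text
clock: 4.92
tool_pos: [0.5445, -0.2046, 0.1014]
tcp_rot: [-0.122, 3.138, -0.003]
force: [-2.3, -0.6, 7.1]
opening: -0.0001
t 4.92 tcp in coder y -0.2077 x 0.1522 z 0.1014 F [-2.2521 -0.603   7.1164] [-0.1224  3.1381 -0.0034]
top conf 0.66 n 419 tin y in coder -0.1355 dz -0.0328
   point 0.51 x 0.1524 y -0.1982
scene conf 0.69 n 1413 tin y in coder -0.1948 dz -0.0007
   point 0.58 x 0.1629 y -0.1958
   point 0.37 x 0.2239 y 0.0362
```

```bash
python3 -m jog '{"dp":[[0,5,0.3],[0,12,0.3],[0,20,0.3],[0,28,0.3],[0,36,0.3],[0,42,0.3],[0,46,0.3],[0,48,0.3],[0,48,0.3]],"dr":[[0,0,0],[0,0,0],[0,0,0],[0,0,0],[0,0,0],[0,0,0],[0,0,0],[0,0,0],[0,0,0]]}'; python3 look.py
```

```text
clock: 6.35
tool_pos: [0.5407, -0.1562, 0.1014]
tcp_rot: [-0.123, 3.138, -0.002]
force: [-2.3, 0.9, 8.1]
opening: -0.0001
t 6.35 tcp in coder y -0.1591 x 0.1523 z 0.1014 F [-2.3099  0.8639  8.1018] [-0.123   3.1379 -0.0021]
   point 0.47 x 0.3460 y 0.0601
scene conf 0.57 n 1344 tin y in coder -0.1705 dz -0.0007
   point 0.76 x 0.1600 y -0.1681
   point 0.49 x 0.4196 y 0.0959
```

```bash
python3 -m jog '{"dp":[[0,0,-8],[0,-24,-8],[0,-24,-1.5],[0,-24,0],[0,-19,0],[0,-11,0],[0,-2,0],[0,7,0],[0,16,0],[0,22,0],[0,26,0],[0,28,0],[0,28,0]],"dr":[[0,0,0],[0,0,0],[0,0,0],[0,0,0],[0,0,0],[0,0,0],[0,0,0],[0,0,0],[0,0,0],[0,0,0],[0,0,0],[0,0,0],[0,0,0]]}'; python3 look.py
```

```text
clock: 8.28
tool_pos: [0.5389, -0.1273, 0.1011]
tcp_rot: [-0.124, 3.137, -0.0]
force: [-1.2, 1.5, 8.8]
opening: 0.0002
t 8.28 tcp in coder y -0.1302 x 0.1529 z 0.1011 F [-1.1553  1.5173  8.8331] [-0.1239  3.1369 -0.0002]
scene conf 0.67 n 1323 tin y in coder -0.1433 dz -0.0008
   point 0.71 x 0.1549 y -0.1383
```

```bash
for i in 1; do python3 -m jog '{"dp":[[0,0,-8],[0,-24,-8],[0,-24,-1.5],[0,-24,0],[0,-19,0],[0,-11,0],[0,-2,0],[0,7,0],[0,16,0],[0,22,0],[0,26,0],[0,28,0],[0,28,0]],"dr":[[0,0,0],[0,0,0],[0,0,0],[0,0,0],[0,0,0],[0,0,0],[0,0,0],[0,0,0],[0,0,0],[0,0,0],[0,0,0],[0,0,0],[0,0,0]]}'; done; python3 look.py
```

```text
clock: 10.2
tool_pos: [0.5363, -0.099, 0.1008]
tcp_rot: [-0.124, 3.138, 0.001]
force: [-0.9, 0.7, 9.8]
opening: 0.0002
t 10.20 tcp in coder y -0.1018 x 0.1526 z 0.1008 F [-0.8516  0.6509  9.8101] [-0.1241  3.1376  0.0009]
scene conf 0.84 n 1324 tin y in coder -0.1164 dz -0.0008
scene conf 0.22 n 606 tin y in coder -0.2963 dz -0.0001
   point 0.64 x 0.1555 y -0.1249
```

```bash
python3 -m jog '{"dp":[[0,0,-8],[0,-26,-8],[0,-26,-1.5],[0,-26,0],[0,-21,0],[0,-13,0],[0,-4,0],[0,5,0],[0,14,0],[0,21,0],[0,25,0],[0,26,0],[0,26,0]],"dr":[[0,0,0],[0,0,0],[0,0,0],[0,0,0],[0,0,0],[0,0,0],[0,0,0],[0,0,0],[0,0,0],[0,0,0],[0,0,0],[0,0,0],[0,0,0]]}'; python3 look.py b
```

```text
clock: 12.12
tool_pos: [0.5342, -0.0731, 0.101]
tcp_rot: [-0.124, 3.138, 0.001]
force: [-3.0, 1.6, 11.3]
opening: 0.0002
t 12.12 tcp in coder y -0.0758 x 0.1526 z 0.1010 F [-3.0427  1.6203 11.3116] [-0.124   3.1377  0.0009]
scene conf 0.61 n 1359 tin y in coder -0.0892 dz -0.0008
   point 0.81 x 0.1575 y -0.0915
```

```bash
python3 -m jog '{"dp":[[0,0,-8],[0,-26,-8],[0,-26,-1.5],[0,-26,-0.3],[0,-21,-0.3],[0,-13,-0.3],[0,-4,-0.3],[0,5,-0.3],[0,14,-0.3],[0,21,-0.3],[0,25,-0.3],[0,26,-0.3],[0,26,-0.3]],"dr":[[0,0,0],[0,0,0],[0,0,0],[0,0,0],[0,0,0],[0,0,0],[0,0,0],[0,0,0],[0,0,0],[0,0,0],[0,0,0],[0,0,0],[0,0,0]]}'; python3 look.py
```

```text
clock: 14.05
tool_pos: [0.5321, -0.0471, 0.1011]
tcp_rot: [-0.124, 3.138, 0.001]
force: [-2.9, 1.1, 10.0]
opening: 0.0
t 14.05 tcp in coder y -0.0497 x 0.1526 z 0.1011 F [-2.85    1.0959  9.959 ] [-0.124   3.138   0.0011]
top conf 0.69 n 382 tin y in coder 0.2207 dz -0.0267
   point 0.62 x 0.1599 y -0.0683
```

```bash
python3 -m jog '{"dp":[[0,0,-8],[0,-26,-8],[0,-26,-1.5],[0,-26,-0.2],[0,-21,-0.2],[0,-13,-0.2],[0,-4,-0.2],[0,5,-0.2],[0,14,-0.2],[0,21,-0.2],[0,25,-0.2],[0,26,-0.2],[0,26,-0.2]],"dr":[[0,0,0],[0,0,0],[0,0,0],[0,0,0],[0,0,0],[0,0,0],[0,0,0],[0,0,0],[0,0,0],[0,0,0],[0,0,0],[0,0,0],[0,0,0]]}'; python3 look.py c
python3 - <<'E'
import cv2
a=cv2.imread("pics/scene_c.png")[130:300,170:430];cv2.imwrite("pics/sc.png",cv2.resize(a,None,fx=3,fy=3,interpolation=cv2.INTER_CUBIC))
E
```

```text
clock: 15.98
tool_pos: [0.5299, -0.0211, 0.1012]
tcp_rot: [-0.124, 3.138, 0.001]
force: [-1.7, 0.5, 10.1]
opening: 0.0002
t 15.97 tcp in coder y -0.0236 x 0.1525 z 0.1012 F [-1.7316  0.4956 10.0562] [-0.1241  3.1382  0.0012]
scene conf 0.91 n 1417 tin y in coder -0.0355 dz -0.0008
   point 0.75 x 0.1514 y -0.0411
```

View pics/sc.png

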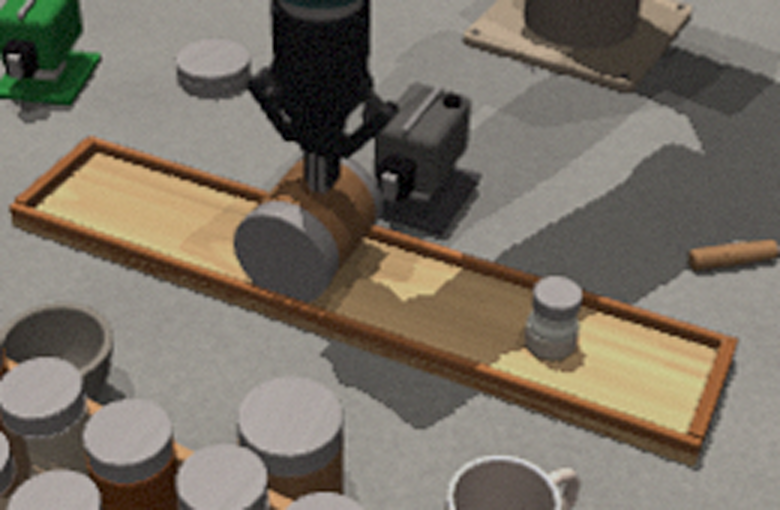

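The fingertips are on top of the tin at (325,175), and it is rolling cleanly, about 35 mm short of the nozzle. I'll do one more shorter stroke, then back off and measure unobstructed.

```bash
python3 -m jog '{"dp":[[0,0,-8],[0,-24,-8],[0,-24,-1.5],[0,-24,-0.2],[0,-19,-0.2],[0,-11,-0.2],[0,-2,-0.2],[0,7,-0.2],[0,14,-0.2],[0,20,-0.2],[0,23,-0.2],[0,24,-0.2],[0,24,-0.2],[0,24,-10],[0,24,-40],[0,-30,-70],[0,-90,-70],[0,-150,-70],[0,-180,-70],[0,-180,-70]],"dr":[[0,0,0],[0,0,0],[0,0,0],[0,0,0],[0,0,0],[0,0,0],[0,0,0],[0,0,0],[0,0,0],[0,0,0],[0,0,0],[0,0,0],[0,0,0],[0,0,0],[0,0,0],[0,0,0],[0,0,0],[0,0,0],[0,0,0],[0,0,0]]}'; python3 look.py d
python3 - <<'E'
from h import *
p=r.get_image("top")
a=p["pixels"][180:310,210:370];cv2.imwrite("pics/td.png",cv2.resize(a,None,fx=5,fy=4.6,interpolation=cv2.INTER_CUBIC))
C=cloud(p,np.ones((420,560),bool))
k=C[(C[:,2]>.085)&(C[:,2]<.115)&(abs(C[:,0]-.38)<.06)&(abs(C[:,1])<.07)]
print("coder top",len(k),cv2.minAreaRect(k[:,:2].astype(np.float32)),np.median(k[:,2]),k[:,2].max())
E
```

```text
clock: 18.77
tool_pos: [0.5435, -0.2032, 0.1694]
tcp_rot: [0.118, -3.139, -0.001]
force: [0.2, 0.3, 1.1]
opening: 0.0001
t 18.77 tcp in coder y -0.2063 x 0.1513 z 0.1694 F [0.226  0.3276 1.1398] [ 0.1178 -3.1386 -0.0011]
top conf 0.62 n 1066 tin y in coder -0.0137 dz -0.0013
   point 0.80 x 0.1447 y -0.0159
scene conf 0.77 n 1554 tin y in coder -0.0108 dz -0.0008
coder top 665 ((0.37606069445610046, -0.009808965027332306), (0.08966144919395447, 0.06380952149629593), 4.724891662597656) 0.09614732706688178 0.1070852600707537
```

View pics/td.png

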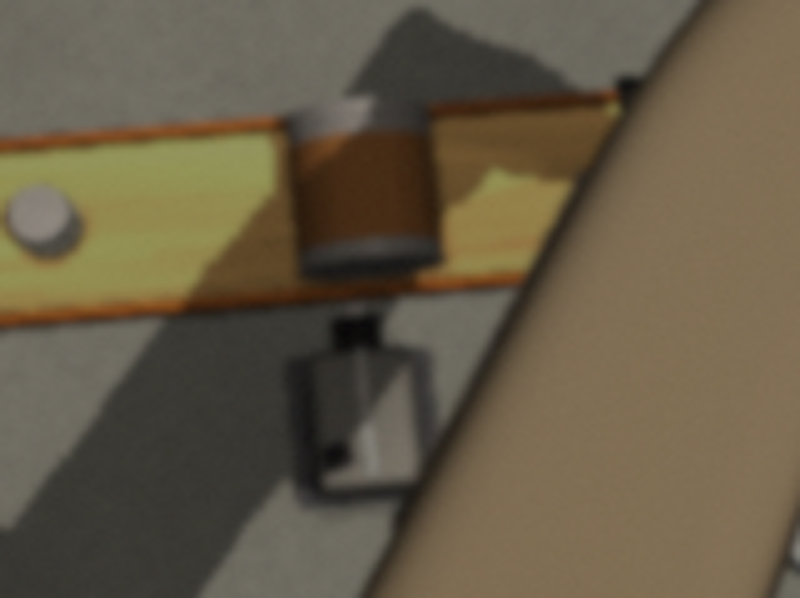

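The tin at (365,185) is almost opposite the nozzle at (358,330), with the ridge running from (358,355) to (370,460). Next I'll check where the ridge falls in the coder frame.

Run:
```python
from look import *
p=r.get_image("top");P=p["pixels"].astype(int).sum(2)
for v in range(256,282,3):
    row=P[v,268:296]; print(v,row.tolist()) if v in(262,274) else None
    b=row[8:22]; s=np.clip(b-np.median(b)*1.05,0,None); u=276+(s*np.arange(14)).sum()/max(s.sum(),1)
    w=world(p,[u,v],.103)[0,:2]-C0; print(v,"%.1f"%u,"ridge? x %.4f y %.4f"%(w@ex,w@ey))
for z,q in((.103,[281.6,258.3]),(.103,[284,278.9]),(.06,[281.5,250])):
    w=world(p,q,z)[0,:2]-C0;print(w@ex,w@ey)
```

```text
256 284.9 ridge? x 0.0396 y -0.0089
259 282.4 ridge? x 0.0316 y -0.0008
262 [101, 92, 82, 85, 100, 121, 135, 143, 142, 141, 141, 147, 152, 178, 193, 181, 157, 149, 151, 166, 206, 243, 262, 242, 192, 161, 165, 189]
262 286.4 ridge? x 0.0219 y -0.0116
265 287.5 ridge? x 0.0130 y -0.0140
268 287.3 ridge? x 0.0045 y -0.0125
271 286.6 ridge? x -0.0039 y -0.0098
274 [112, 99, 89, 70, 76, 95, 120, 135, 146, 142, 141, 161, 195, 260, 327, 368, 354, 324, 308, 316, 317, 319, 319, 304, 271, 210, 171, 171]
274 283.4 ridge? x -0.0116 y 0.0002
277 283.7 ridge? x -0.0202 y 0.0002
280 284.3 ridge? x -0.0289 y -0.0009
0.03379269705489693 0.0011454900068904338
-0.025679510615733456 -0.00020644654410996219
0.0638496022825573 -0.0016376739357875669
```

The ridge falls at y ≈ 0 to +1 mm, so the frame holds. The tin is at about -12 mm, so it needs 24 mm more of fingertip travel.

```bash
python3 -m jog '{"dp":[[0,60,0],[0,120,0],[0,175,0],[0,188,0],[0,188,40],[0,188,60],[0,188,68],[0,188,69.8],[0,190,69.8],[0,195,69.8],[0,201,69.8],[0,207,69.8],[0,211,69.8],[0,212,69.8],[0,212,69.8],[0,212,69.8],[0,212,60],[0,212,30],[0,150,0],[0,90,0]],"dr":[[0,0,0],[0,0,0],[0,0,0],[0,0,0],[0,0,0],[0,0,0],[0,0,0],[0,0,0],[0,0,0],[0,0,0],[0,0,0],[0,0,0],[0,0,0],[0,0,0],[0,0,0],[0,0,0],[0,0,0],[0,0,0],[0,0,0],[0,0,0]]}'; python3 -m jog '{"dp":[[0,-60,0],[0,-90,0],[0,-90,0],[0,-90,0]],"dr":[[0,0,0],[0,0,0],[0,0,0],[0,0,0]]}'; python3 look.py e;python3 look.py
python3 - <<'E'
import cv2
a=cv2.imread("pics/top_e.png")[180:310,210:370];cv2.imwrite("pics/te.png",cv2.resize(a,None,fx=4.6,fy=4.6,interpolation=cv2.INTER_CUBIC))
E
```

```text
clock: 21.68
tool_pos: [0.5397, -0.1104, 0.1739]
tcp_rot: [-0.126, 3.131, -0.004]
force: [1.1, 0.6, -0.4]
opening: -0.0002
clock: 22.18
tool_pos: [0.5436, -0.1983, 0.1703]
tcp_rot: [-0.122, 3.139, 0.0]
force: [-0.2, 0.2, -0.6]
opening: -0.0001
t 22.18 tcp in coder y -0.2013 x 0.1518 z 0.1703 F [-0.2052  0.2163 -0.6228] [-0.1225  3.1387  0.0005]
top conf 0.79 n 1093 tin y in coder -0.0020 dz -0.0013
   point 0.62 x 0.1499 y -0.0066
scene conf 0.95 n 1555 tin y in coder 0.0009 dz -0.0007
   point 0.64 x 0.1553 y -0.0036
t 22.48 tcp in coder y -0.2006 x 0.1518 z 0.1699 F [ 0.3445  0.1089 -0.5326] [ 0.1249 -3.139  -0.0001]
top conf 0.65 n 1073 tin y in coder -0.0020 dz -0.0013
   point 0.91 x 0.1485 y -0.0053
scene conf 0.59 n 1583 tin y in coder 0.0009 dz -0.0007
   point 0.76 x 0.1600 y -0.0030
```

View pics/te.png

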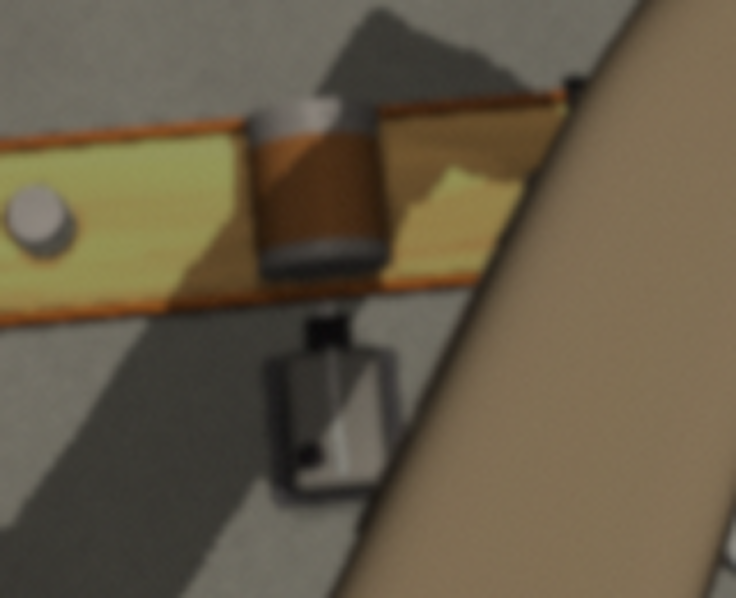

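The tin at about (319,185) lines up with the ridge line, which projects to about (317,185) at the tin. The two camera fits give -2.0 mm and +0.9 mm, unchanged over repeated looks, and the robot is clear of everything. I'm handing in.

```bash
python3 -c "
from workcell import r
print(r.close_job(), r.state()['clock'])"
```

```text
the job is handed in; nothing more can be done
the job is handed in; nothing more can be done
```

I rolled the tin about 196 mm along the board with shut fingertips pressing on its top at roughly 7–11 N. It took eight top-only strokes. Then I lifted clear and handed the job in at about 22.5 s on the robot's clock; no verdict came back.

**Final position:** surface fits put the tin's centre at -2.0 mm (top camera) and +0.9 mm (scene camera) from the nozzle's line. The numbers did not change between two looks 0.3 s apart. The nozzle's line was taken from the middle of the print head, and the ridge on top agreed to about 1 mm.

**Checks that disagreed:**
- The network's point estimates for the tin read -3 to -7 mm at the end, a few millimetres off the fits but still within 14 mm.
- Some mid-run detections, mainly from the top camera, were missing or wrong while the arm blocked the view. I ignored those.

**Other objects:** in the last top view the spice jar and print head looked undisturbed. I did not measure the other objects again, but the fingertips stayed at least 100 mm above the table throughout.

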